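# Fold the watercolour tin shut

### The job

Pack up the open watercolour tin by pushing with your fingertips; nothing needs grasping. First flip the white mixing palette over the paints until it lies fully down, then flip the black lid over it until it is fully shut. Do not lift the tin or shove it out of its place, do not fold the lid in before the palette is down, and leave the pot, ink jar, easel and brush alone.

Things in the scene. Friction and masses are not known exactly. Their poses are not given: they have to be found in the camera images.
- tin: Loose black paint tin, 0.7 kg in all, open tray 90 (x) x 150 (y) x 22 mm tall, colour pans inside below the rim. Origin: centre of its underside. Its x axis points from the palette's hinge (long edge at x = -45 mm, towards the robot) to the lid's hinge (long edge at x = +45 mm, away from the robot); y runs along the hinges, z is up. It slides if pushed harder than about 4 N.
- palette (a joint): Angle (rad) of the mixing palette, a white leaf with paint smears, 86 mm wide from hinge to free edge, 146 mm long, 4 mm thick. 0 = flat over the paints, fully down (its top then 28 mm above the table); pi/2 = upright; more = leaning out towards the robot (stop 2.3). Stiff hinge: stays where it is left, moves with about 1 N at the free edge. Hinge axis: tin x = -45, z = 26 mm, along y.
- lid (a joint): Angle (rad) of the lid, a leaf of the same size and stiff hinge as the palette, black outside, white with smears inside. 0 = shut flat above the folded palette (its top then 36 mm above the table); pi/2 = upright; more = leaning out away from the robot (stop 2.3). Hinge axis: tin x = +45, z = 34 mm, along y.
- palette_edge (a point): Middle of the palette's free long edge, mid-thickness, 86 mm from its hinge.
- lid_edge (a point): Middle of the lid's free long edge, mid-thickness, 86 mm from its hinge.
- pot: Bystander: white ceramic water pot, 76 mm across, 85 mm tall. Origin: centre of its underside. Stands past one end of the tin.
- ink: Bystander: amber ink jar with black cap, 52 mm across, 65 mm tall. Origin: centre of its underside. Stands past the other end of the tin.
- easel: Bystander: small brass wire display easel, about 140 (x) x 97 (y) x 115 mm tall. Origin: at table height, about the middle of its foot.
- brush: Bystander: paint brush with turquoise handle lying flat, about 175 mm long (its x) and 9 mm thick. Origin: underside, near its middle.
Not all that is in view belongs to the job. What is meant by the tin is not pink, and is the larger of those in its own colour.

How it is judged:
By the outcome, as a careful person would: the job done as asked, in the order asked, and still so for the second after the job is handed in, with the robot touching nothing.
It also fails if it takes over 51 s, if anything falls off the work surface, if the arm or the gripper's body presses on something with over 40 N, if the wrist force passes 120 N, or if a joint passes its speed limit or range.

### The arm

A 6-joint arm with a two-finger parallel gripper is mounted at the origin on the work surface. World frame = base frame: x ahead of the robot, y to its left, z up, the work surface at z = 0. Lengths are in m, angles in rad, forces in N, time in s.
With the tool pointing down it reaches from about 0.35 to 0.975 m from the base axis. Payload 4.9 kg.
Tool frame: the origin (TCP) lies at the very end of the fingers, on their centre line; the grasp point (between the pads) lies 19 mm behind it; z points along the fingers, y is the line along which they close (so a half turn about z gives the same grasp; the last joint's range is limited). The gripper opens to 85 mm and grips with 20 to 120 N. Pads are 22 mm wide; open, the fingers measure 114 mm over their backs; the gripper's body (76 mm by 85 mm) begins 54 mm behind the grasp point. The pads swing forward as they close: fully open they stand 13 mm farther back than shut.
Start: joints at [1.091, 0.053, 1.613, -0, 1.476, -0.119], TCP at [0.221, 0.585, 0.231] pointing down, gripper open.
Joint ranges: [-3.01, 3.01], [-1.01, 2.22], [0.06, 2.58], [-1.02, 4.17], [0.09, 2.62], [-3.14, 3.14]. Speed limits (rad/s): [2.57, 2.57, 3.14, 3.14, 3.14, 3.14].

### API

Orientations are given as a unit quaternion [w, x, y, z].
In Python, from plant import manip gives the robot as it stands.
- The arm moves only by the shell command python3 -m pendant 'ROWS'. ROWS is JSON, a list of rows, each a list of 3 entries, a list of its own where there are three numbers: the opening, from 0 (shut) to 1 (fully open), then the shift along the tool's x, y, z in units of 12 cm (1.0 is 12 cm), then the turn about the tool's z in units of pi rad (1.0 is pi rad). In form: [[gripper, [dx, dy, dz], roll], ...]. A call has 1 to 10 rows; each row is the pose to reach, as a shift and turn from the pose commanded when the call began, along the tool's axes at that moment, turning the shorter way round; what a row does not reach only later rows make up. A row lasts 1/10 s, in which the tool goes at most 50 mm and 8.59 degrees, less where a joint would pass 70% of its speed; a pose out of reach is approached as far as the arm can. A call with a number of a shift or a turn outside -1 to 1 is refused whole. A call with a gripper value outside its range is refused whole. The fingers move at their own pace and stop on an object; the grip force is fixed at half the most. Time passes only in rows, so rows that repeat a pose let the fingers close. It gives the time, the measured TCP pose, the force, the opening and the grip force at its end, in the units of the state.
- manip.state(): the state, without advancing time (a new reading comes with each control period).
- manip.grab_frame(name): name is "scene" or "side" or "wrist"; returns a dict with "img" (384x512x3 uint8, red, green, blue), "fx", "fy", "cx", "cy" (pixels), "eye" and "rotation" of the camera in the world; the wrist camera has in their place "tool_from_camera" (4x4, takes a point from camera to tool coordinates, whose origin is the TCP and whose axes are the flange's). Camera axes: x right, y down, z forward; pixel columns grow to the right and rows downward; lengths in m; the calibration is good to about 2 mm. A picture is of the moment at which its call begins: read the wrist's pose just before it. There is no depth.
- manip.job_done(): hands the job in; it is judged then, once.
The state is a dict: "time": time; "joint_pos": joint angles; "joint_vel": joint speeds; "joint_efforts": joint torques, N m; "tool_pos": TCP position; "tool_rot": TCP orientation; "contact_force": force on the tool from outside, world axes, zero at the start; "ft_torque": the same for the moment, N m; "gripper_width": opening from 0.0 (shut) to 1.0 (fully open); "grasp_force": force on a finger pad.
Only numpy, scipy, OpenCV 4.12 (cv2) and the standard library are available. Lean on these libraries where they do the work, as an engineer would, in place of code of your own. Each camera call takes 0.05 s, during which the arm holds its last target. There are 200 camera calls.

## Working session

There is one attempt and no reset: what is moved stays moved. The work goes in short steps, Python scripts to look and compute and a shell command to move; the robot and the scene stay as the last step left them, time stands still between calls to the robot, and variables do not carry over. Pictures are saved under pics/ and viewed, at most 10 in all, crops included, and the job is handed in when it is done.

```bash
mkdir -p pics
python3 - <<'E'
from plant import manip
import cv2,numpy as np
for n in ("scene","side"):
    f=manip.grab_frame(n); cv2.imwrite(f"pics/{n}0.png",cv2.resize(f["img"][:,:,::-1],(768,576)))
    print(n,f["fx"],f["fy"],f["cx"],f["cy"],f["eye"],np.round(f["rotation"],4).tolist())
s=manip.state();print(s["time"],s["tool_pos"],s["tool_rot"],s["contact_force"])
E
```

```text
scene 372.55393285817917 372.55393285817917 255.94193081634225 195.33742158701597 [ 1.25280487 -0.28800248  0.59567265] [-0.3885, 0.7524, 0.4704, -0.2483]
side 378.5719273246527 378.5719273246527 258.06952169523015 192.35170531396602 [0.36062686 0.87243015 0.56144091] [0.0418, -0.0948, 0.8632, -0.494]
0.1 [0.22038504 0.58425154 0.23016977] [-2.73039481e-04  1.79436001e-01  9.83769195e-01 -9.04720767e-04] [ 0.53223203 -0.65882433 -0.89827109]
```

View pics/scene0.png

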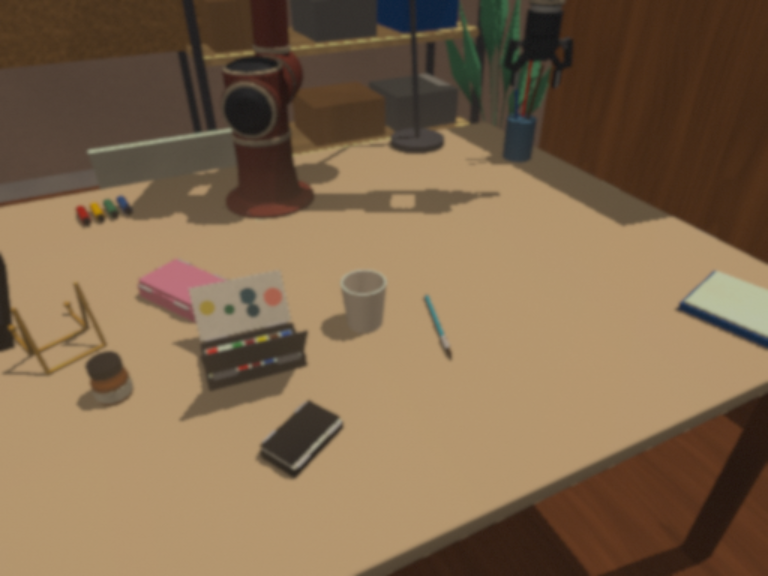

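View pics/side0.png

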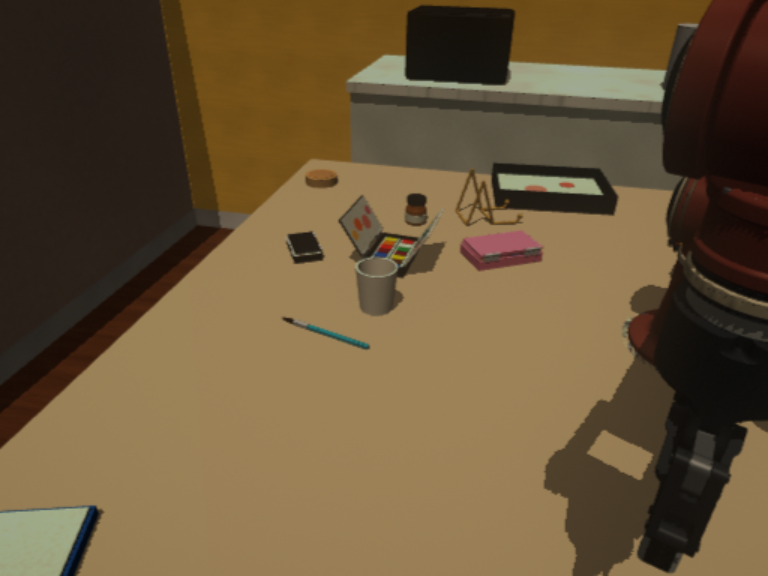

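The candidates are the open black tin (scene 250,330), the closed pink tin (180,285), the small closed black tin (300,437), and a dark tray at the table's far edge (side 550,190). The open tin fits: it is black, larger than the small black one, and has a raised white palette and lid. I'll confirm with an enlarged crop.

Run:
```python
import cv2,numpy as np
from plant import manip
a=manip.grab_frame("scene")["img"][:,:,::-1];b=manip.grab_frame("side")["img"][:,:,::-1]
cv2.imwrite("pics/a.png",a);cv2.imwrite("pics/b.png",b)
A=cv2.resize(a[175:265,120:210],(400,400),interpolation=cv2.INTER_CUBIC)
B=cv2.resize(b[120:210,215:305],(400,400),interpolation=cv2.INTER_CUBIC)
m=np.hstack([A,B]);m=np.clip(m.astype(float)*1.4,0,255).astype(np.uint8)
cv2.imwrite("pics/crop0.png",m)
```

```text
(no output)
```

View pics/crop0.png

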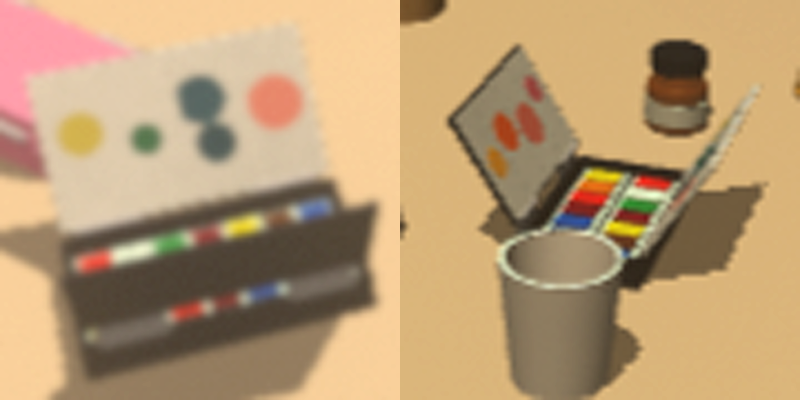

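The crop confirms it: an open black tin with colour pans, a white palette towards the robot and a black-backed lid away from it. The pot stands at its +y end and the ink jar at its −y end. Next I'll fit the pose from the corners.

```bash
cat > fit.py <<'E'
import numpy as np,cv2
from scipy.spatial.transform import Rotation as R
from scipy.optimize import least_squares
cams={"a":([372.554,255.942,195.337],[1.25280487,-0.28800248,0.59567265],[-0.3885,0.7524,0.4704,-0.2483]),
"b":([378.572,258.07,192.352],[0.36062686,0.87243015,0.56144091],[0.0418,-0.0948,0.8632,-0.494])}
def proj(c,P):
    (f,cx,cy),e,q=cams[c]; p=R.from_quat(q,scalar_first=True).inv().apply(np.asarray(P)-e)
    return np.c_[cx+f*p[:,0]/p[:,2],cy+f*p[:,1]/p[:,2]]
def pts(v):
    x,y,w,p,l=v
    d={}
    for s,n in((1,"+"),(-1,"-")):
        d["pf"+n]=(-.045+.086*np.cos(p),s*.073,.026+.086*np.sin(p)); d["ph"+n]=(-.045,s*.073,.026)
        d["lf"+n]=(.045-.086*np.cos(l),s*.073,.034+.086*np.sin(l)); d["lh"+n]=(.045,s*.073,.034)
        d["fb"+n]=(.045,s*.075,0); d["nb"+n]=(-.045,s*.075,0)
    r=R.from_euler("z",w)
    return {k:r.apply(q)+[x,y,0] for k,q in d.items()}
def fit(obs):
    def res(v):
        d=pts(v); return np.concatenate([(proj(c,[d[k]])[0]-o) for c,k,o in obs])
    s=least_squares(res,[.75,-.1,0,1.9,1.9],loss="soft_l1"); return s.x,res(s.x).reshape(-1,2)
E
python3 - <<'E'
from fit import *
k=90/400
A=lambda u,v:(120+u*k-.5,175+v*k-.5); B=lambda u,v:(215+u*k-.5,120+v*k-.5)
obs=[("a","pf-",A(28,75)),("a","pf+",A(297,25)),("a","ph-",A(65,240)),("a","ph+",A(330,182)),("a","lf+",A(378,205)),("a","fb-",A(88,380)),("a","fb+",A(372,304)),
("b","lf-",B(118,45)),("b","lf+",B(50,120)),("b","lh+",B(120,222)),("b","lh-",B(180,155)),("b","pf-",B(360,88)),("b","nb+",B(240,290))]
v,r=fit(obs);print(np.round(v,4));
for o,e in zip(obs,r):print(o[:2],np.round(e,1))
# bystanders by pixels at z=0
def ground(c,u,v,z=0):
    (f,cx,cy),e,q=cams[c];d=R.from_quat(q,scalar_first=True).apply([(u-cx)/f,(v-cy)/f,1]);t=(z-e[2])/d[2];return np.round(np.array(e)+t*d,3)
print("pot top",ground("a",364/1.5,285/1.5,.085),ground("b",377/1.5,268/1.5,.085)); print("ink top",ground("a",105/1.5,362/1.5,.065),ground("b",416/1.5,198/1.5,.065))
print("easel",[ground("a",u/1.5,w/1.5) for u,w in((48,371),(104,345))],"easel top",ground("a",78/1.5,287/1.5,.115))
print("pink",[ground("a",u/1.5,w/1.5) for u,w in((190,318),(140,292))])
print("brush",[ground("a",u/1.5,w/1.5) for u,w in((427,296),(448,354))],"tray",[ground("b",u/1.5,w/1.5) for u,w in((493,200),(612,210))])
print({k:np.round(q,3).tolist() for k,q in pts(v).items() if 'f' in k})
E
```

```text
[ 0.5601 -0.1896 -0.0853  2.1362  2.1547]
('a', 'pf-') [-0.3  0.4]
('a', 'pf+') [ 0.1 -0.6]
('a', 'ph-') [-0.6 -1.4]
('a', 'ph+') [-0.  -2.2]
('a', 'lf+') [0.2 0.1]
('a', 'fb-') [-0.2  0.4]
('a', 'fb+') [1.2 0.8]
('b', 'lf-') [ 0.4 -0.2]
('b', 'lf+') [-0.3 -0.2]
('b', 'lh+') [-0.9  0.8]
('b', 'lh-') [-0.2 -3. ]
('b', 'pf-') [ 0.5 -0.6]
('b', 'nb+') [0.2 0.3]
pot top [0.561 0.005 0.085] [0.548 0.015 0.085]
ink top [ 0.548 -0.391  0.065] [ 0.542 -0.381  0.065]
easel [array([ 0.445, -0.485,  0.   ]), array([ 0.416, -0.402,  0.   ])] easel top [ 0.412 -0.407  0.115]
pink [array([ 0.404, -0.262,  0.   ]), array([ 0.281, -0.332,  0.   ])]
brush [array([0.531, 0.143, 0.   ]), array([0.686, 0.094, 0.   ])] tray [array([ 0.364, -0.584,  0.   ]), array([ 0.059, -0.594,  0.   ])]
{'pf+': [0.476, -0.109, 0.099], 'lf+': [0.658, -0.125, 0.106], 'fb+': [0.611, -0.119, 0.0], 'pf-': [0.463, -0.255, 0.099], 'lf-': [0.646, -0.27, 0.106], 'fb-': [0.599, -0.268, 0.0]}
```

The fit is good to about 1 px: tin centre (0.560, −0.190), yaw −0.085, palette 2.14 and lid 2.15. The sizes and reach agree. I'll close the gripper, align it with the tin and move to the robot side of the palette.

```bash
python3 -m pendant '[[0,[0,0,0],-0.088],[0,[0,0,0],-0.088],[0,[0,0,0],-0.088]]'
for i in 1 2; do :; done
python3 -m pendant '[[0,[-1,-1,0],0],[0,[-1,-1,0],0],[0,[-1,-1,0],0],[0,[-1,-1,0],0]]' >/dev/null
python3 -m pendant '[[0,[-1,-1,0],0],[0,[-1,-1,0],0],[0,[-1,-1,0],0],[0,[-1,-1,0],0]]'
```

```text
time: 0.5
tool_pos: [0.2206, 0.5846, 0.231]
tool_rot: [-0.0, 0.042, 0.999, -0.0]
contact_force: [-0.5, 0.2, 0.0]
gripper_width: 0.512
grasp_force: 0.0
time: 1.3
tool_pos: [0.4416, 0.3223, 0.2313]
tool_rot: [0.0, 0.046, 0.999, -0.0]
contact_force: [0.3, 1.1, 0.4]
gripper_width: -0.002
grasp_force: 0.0
```

```bash
python3 -m pendant '[[0,[-0.25,-1,0],0],[0,[-0.25,-1,0],0],[0,[-0.25,-1,0],0]]' >/dev/null
python3 -m pendant '[[0,[0,-1,0],0],[0,[0,-1,0],0],[0,[0,-1,0],0]]' >/dev/null
python3 -m pendant '[[0,[0,-1,0],0],[0,[0,-1,0],0],[0,[0,-1,0],0]]' >/dev/null
python3 -m pendant '[[0,[0,-1,0],0],[0,[0,-1,0],0],[0,[0,-1,0],0],[0,[0,-1.0,0],0]]'
cat > where.py <<'E'
from plant import manip
import numpy as np
s=manip.state();p=np.array(s["tool_pos"]);d=p[:2]-[.5601,-.1896];w=-.0853
print("t",round(s["time"],2),"tin-frame mm",np.round(1e3*np.array([d@[np.cos(w),np.sin(w)],d@[-np.sin(w),np.cos(w)],p[2]]),1),"F",np.round(s["contact_force"],1))
E
python3 where.py
```

```text
time: 2.6
tool_pos: [0.4285, -0.1577, 0.2312]
tool_rot: [-0.0, 0.046, 0.999, -0.0]
contact_force: [-0.3, 0.3, -0.2]
gripper_width: -0.005
grasp_force: 0.0
t 2.6 tin-frame mm [-133.8   20.6  231.2] F [-0.3  0.3 -0.2]
```

```bash
python3 -m pendant '[[0,[0,-0.17,1],0],[0,[0,-0.17,1],0],[0,[0,-0.17,1],0],[0,[0,-0.17,1],0]]' >/dev/null
python3 -m pendant '[[0,[0,0,0.26],0],[0,[0,0,0.26],0],[0,[0,0,0.26],0]]'; python3 where.py
python3 - <<'E'
from plant import manip
import cv2,numpy as np
f=manip.grab_frame("side")["img"][:,:,::-1];g=manip.grab_frame("scene")["img"][:,:,::-1]
m=np.hstack([cv2.resize(x,(400,400),interpolation=cv2.INTER_CUBIC) for x in(g[165:265,120:220],f[100:200,215:315])])
cv2.imwrite("pics/c1.png",m)
E
```

```text
time: 3.3
tool_pos: [0.428, -0.1754, 0.0815]
tool_rot: [0.0, 0.042, 0.999, -0.0]
contact_force: [0.4, 0.1, 0.3]
gripper_width: 0.002
grasp_force: 0.0
t 3.3 tin-frame mm [-132.9    2.9   81.5] F [0.4 0.1 0.3]
```

View pics/c1.png

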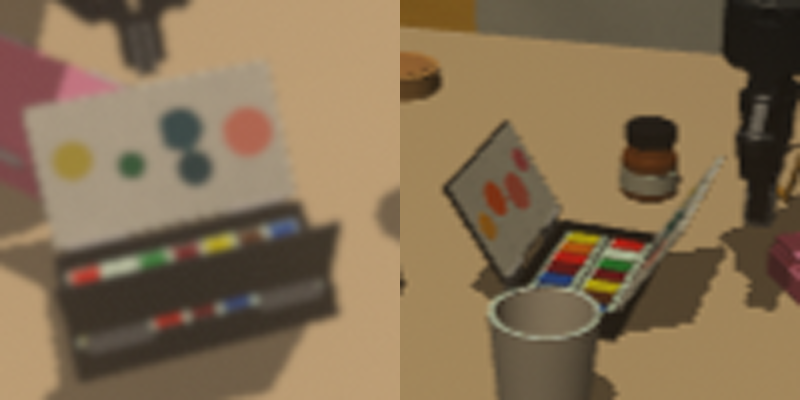

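The fingers stand centred behind the palette (side crop ~360,210), with the tin unmoved. Pushing in +x.

```bash
python3 -m pendant '[[0,[-0.1,0,0],0],[0,[-0.2,0,0],0],[0,[-0.26,0,0],0],[0,[-0.32,0,0],0],[0,[-0.37,0,0],0],[0,[-0.42,0,0],0],[0,[-0.47,0,0],0],[0,[-0.52,0,0],0],[0,[-0.56,0,0],0],[0,[-0.6,0,0],0]]' | grep force; python3 where.py
python3 -m pendant '[[0,[-0.04,0,0],0],[0,[-0.08,0,0],0],[0,[-0.12,0,0],0],[0,[-0.16,0,0],0],[0,[-0.2,0,0],0],[0,[-0.24,0,0],0],[0,[-0.28,0,0],0],[0,[-0.32,0,0],0],[0,[-0.36,0,0],0],[0,[-0.36,0,0],0]]' | grep force; python3 where.py
python3 - <<'E'
from plant import manip
import cv2,numpy as np
f=manip.grab_frame("side")["img"][:,:,::-1];g=manip.grab_frame("scene")["img"][:,:,::-1]
m=np.hstack([cv2.resize(x,(400,400),interpolation=cv2.INTER_CUBIC) for x in(g[165:265,120:220],f[100:200,215:315])])
cv2.imwrite("pics/c2.png",m)
E
```

```text
contact_force: [-0.9, 0.9, 1.0]
grasp_force: 0.3
t 4.4 tin-frame mm [-61.1   2.5  80. ] F [-0.9  0.9  1. ]
contact_force: [0.5, -0.1, 0.5]
grasp_force: 0.0
t 5.4 tin-frame mm [-17.4   2.5  80.4] F [ 0.5 -0.1  0.5]
```

View pics/c2.png

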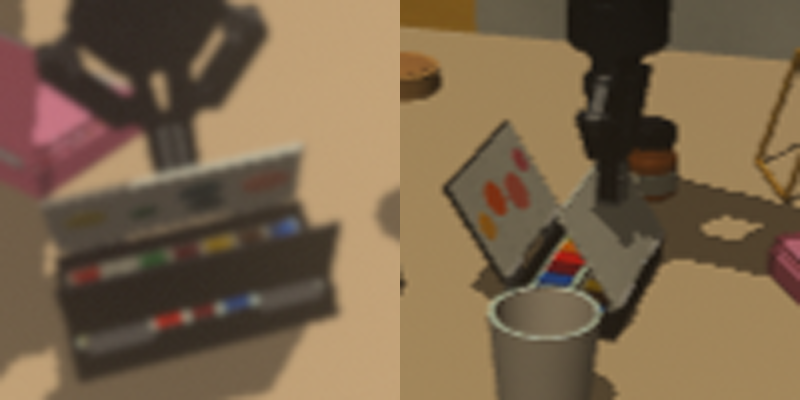

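The palette leans over the paints at about 55° and the tin and lid are unmoved. I'll follow the arc down.

```bash
python3 -m pendant '[[0,[-0.05,0,0.04],0],[0,[-0.1,0,0.09],0],[0,[-0.14,0,0.15],0],[0,[-0.18,0,0.21],0],[0,[-0.2,0,0.26],0],[0,[-0.215,0,0.31],0],[0,[-0.225,0,0.35],0],[0,[-0.23,0,0.38],0],[0,[-0.23,0,0.41],0],[0,[-0.23,0,0.42],0]]' | grep force; python3 where.py
python3 -m pendant '[[0,[0,0,0.01],0],[0,[0,0,0.02],0],[0,[0,0,0.025],0],[0,[0,0,0.03],0],[0,[0,0,0.03],0]]' | grep contact; python3 where.py
```

```text
contact_force: [0.5, -0.1, 0.8]
grasp_force: 0.2
t 6.5 tin-frame mm [ 9.1  2.7 29.3] F [ 0.5 -0.1  0.8]
contact_force: [-5.6, 2.6, 9.7]
t 7.0 tin-frame mm [ 9.3  2.6 27.9] F [-5.6  2.6  9.7]
```

```bash
python3 -m pendant '[[0,[0,0,-0.3],0],[0,[0,0,-0.7],0],[0,[0,0,-1],0],[0,[0,0,-1],0],[0,[0,0,-1],0]]' >/dev/null
python3 -m pendant '[[0,[-0.3,0,0],0],[0,[-0.7,0,0],0],[0,[-1,0,0],0],[0,[-1,0,0],0]]' >/dev/null
python3 -m pendant '[[0,[-0.06,0,0],0],[0,[-0.06,0,0.3],0],[0,[-0.06,0,0.5],0],[0,[-0.06,0,0.5],0],[0,[-0.06,0,0.5],0]]' |grep force; python3 where.py
python3 - <<'E'
from plant import manip
import cv2,numpy as np
f=manip.grab_frame("side")["img"][:,:,::-1];g=manip.grab_frame("scene")["img"][:,:,::-1]
m=np.hstack([cv2.resize(x,(400,400),interpolation=cv2.INTER_CUBIC) for x in(g[165:265,120:220],f[100:200,215:315])])
cv2.imwrite("pics/c3.png",m)
E
```

```text
contact_force: [0.2, -0.5, -0.2]
grasp_force: 0.0
t 8.4 tin-frame mm [135.3   2.9  85.4] F [ 0.2 -0.5 -0.2]
```

View pics/c3.png

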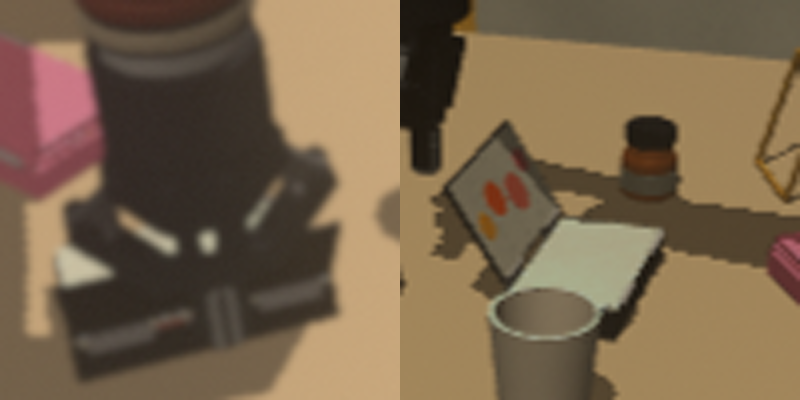

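The palette lies flat (side crop 190,265), and the fingers are beyond the lid. Pushing the lid towards the robot.

```bash
python3 -m pendant '[[0,[0.1,0,0],0],[0,[0.2,0,0],0],[0,[0.26,0,0],0],[0,[0.32,0,0],0],[0,[0.37,0,0],0],[0,[0.42,0,0],0],[0,[0.47,0,0],0],[0,[0.52,0,0],0],[0,[0.56,0,0],0],[0,[0.6,0,0],0]]' | grep contact; python3 where.py
python3 -m pendant '[[0,[0.04,0,0],0],[0,[0.08,0,0],0],[0,[0.12,0,0],0],[0,[0.16,0,0],0],[0,[0.2,0,0],0],[0,[0.24,0,0],0],[0,[0.28,0,0],0],[0,[0.32,0,0],0],[0,[0.36,0,0],0],[0,[0.36,0,0],0]]' | grep contact; python3 where.py
python3 -m pendant '[[0,[0.05,0,0.04],0],[0,[0.1,0,0.09],0],[0,[0.14,0,0.15],0],[0,[0.17,0,0.2],0],[0,[0.19,0,0.25],0],[0,[0.2,0,0.3],0],[0,[0.21,0,0.34],0],[0,[0.21,0,0.37],0],[0,[0.21,0,0.39],0],[0,[0.21,0,0.4],0]]' | grep contact; python3 where.py
```

```text
contact_force: [-0.2, -0.4, 0.9]
t 9.5 tin-frame mm [63.9  2.7 85.9] F [-0.2 -0.4  0.9]
contact_force: [-0.2, -0.9, -0.5]
t 10.5 tin-frame mm [20.6  2.6 86. ] F [-0.2 -0.9 -0.5]
contact_force: [0.8, 0.2, 0.5]
t 11.5 tin-frame mm [-3.9  2.6 37.9] F [0.8 0.2 0.5]
```

Now I'll press gently, retreat and check.

```bash
python3 -m pendant '[[0,[0,0,0.01],0],[0,[0,0,0.02],0],[0,[0,0,0.027],0],[0,[0,0,0.034],0],[0,[0,0,0.034],0]]' | grep contact; python3 where.py
python3 -m pendant '[[0,[0,0,-0.2],0],[0,[0,0,-0.6],0],[0,[0,0,-1],0],[0,[0,0,-1],0],[0,[0,0,-1],0]]' | grep contact
python3 -m pendant '[[0,[0.3,0,-0.4],0],[0,[0.6,0,-0.8],0],[0,[1,0,-0.8],0],[0,[1,0,-0.8],0],[0,[1,0,-0.8],0]]' | grep contact;python3 where.py
python3 - <<'E'
from plant import manip
from fit import *
f=manip.grab_frame("side")["img"][:,:,::-1].copy();g=manip.grab_frame("scene")["img"][:,:,::-1].copy()
# predicted top corners of shut lid and tray foot, unmoved tin
r=R.from_euler("z",-.0853)
out=[]
for c,im,(y0,x0) in(("a",g,(165,120)),("b",f,(100,215))):
    m=cv2.resize(im[y0:y0+100,x0:x0+100],(400,400),interpolation=cv2.INTER_CUBIC)
    P=[(sx*.043+.002*0+(.002 if sx>0 else .002),sy*.073,.036) for sx in(1,-1) for sy in(1,-1)]+[(sx*.045,sy*.075,0) for sx in(1,-1) for sy in(1,-1)]
    for u,v in proj(c,r.apply(P)+[.5601,-.1896,0]): cv2.circle(m,(int((u+.5-x0)*4),int((v+.5-y0)*4)),3,(0,255,0),1)
    out.append(m)
cv2.imwrite("pics/c4.png",np.hstack(out))
E
```

```text
contact_force: [-5.4, 1.7, 10.7]
t 12.0 tin-frame mm [-3.6  2.5 35.9] F [-5.4  1.7 10.7]
contact_force: [-0.4, 0.9, -0.7]
contact_force: [0.1, 0.2, -0.0]
t 13.0 tin-frame mm [-125.2    2.6  249.1] F [ 0.1  0.2 -0. ]
```

View pics/c4.png

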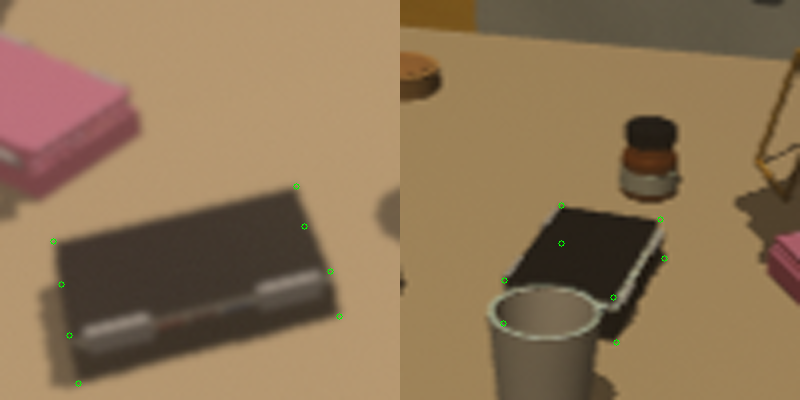

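The lid is shut: its top corners match the predicted shut positions (scene 55,241 and 296,186; side 160,206 and 260,219). The tin is where it was, the bystanders are untouched, and the arm is clear.

```bash
python3 -c "
from plant import manip
print(manip.job_done())"
```

```text
the job is handed in; nothing more can be done
None
```

I flipped the palette fully down, shut the lid over it with the tin still in place, and handed the job in at about 13 s with the arm clear; I haven't seen the verdict.

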